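Post a fuse pack through the sprung flap of the returns box

ROBOT

A 6-joint arm with a two-finger parallel gripper is mounted at the origin on a cart in front of the work surface, level with it; the furniture and walls round the work are solid. World frame = base frame: x ahead of the robot, y to its left, z up, the work surface at z = 0. Lengths are in mm, angles in rad, forces in N, time in s.
With the tool pointing down it reaches from about 325 to 1000 mm from the base axis. Payload 5.1 kg.
Tool frame: the origin (TCP) lies midway between the tips of the shut fingers; the grasp point (between the pads) lies 19 mm behind it; z points along the fingers, y is the line along which they close (so a half turn about z gives the same grasp; the last joint's range is limited). The gripper opens to 85 mm and grips with 20 to 120 N. Pads are 22 mm wide; open, the fingers measure 114 mm over their backs; the gripper's body (76 mm by 85 mm) begins 54 mm behind the grasp point. The pads swing forward as they close: fully open they stand 13 mm farther back than shut.
Start: joints at [-1.417, 0.124, 1.65, -0, 1.367, -0.083], TCP at [152.453, -631.856, 206.722] pointing down, gripper open.
Joint ranges: [-2.61, 2.61], [-1.02, 2.33], [0.03, 2.71], [-1.35, 4.49], [0.32, 2.68], [-2.91, 2.91]. Speed limits (rad/s): [2.57, 2.57, 3.14, 3.14, 3.14, 3.14].

INTERFACE

Orientations are given as a unit quaternion [w, x, y, z].
In Python, from cell import bot, get_image, camera_params gives the robot as it stands.
- The arm moves only by the tool drive_tool, never from a script. Its argument "steps" is a list of rows, each a list of 7 numbers: the shift along the tool's x, y, z normalised to -1 to 1, where 1 is 5 cm, then the turn, a rotation vector about the tool's x, y, z normalised to -1 to 1, where 1 is 180 degrees, then the opening, from -1 (shut) to 1 (fully open), so that 0 is half open. In form: [[x, y, z, wx, wy, wz, gripper], ...]. A call has 1 to 8 rows; each row shifts and turns the commanded pose from where the row before left it, along the tool's axes as they then stand; what a row does not reach is not made up. A row lasts 1/12 s, in which the tool goes at most 41.7 mm and 7.16 degrees, less where a joint would pass 70% of its speed; a pose out of reach is approached as far as the arm can. A call with a number of a shift or a turn outside -1 to 1 is refused whole. A call with a gripper value outside its range is refused whole. The fingers move at their own pace and stop on an object; the grip force is fixed at half the most. Time passes only in rows, so rows that do not move let the fingers close. It gives the time, the measured TCP pose, the force, the opening and the grip force at its end, in the units of the state.
- bot.sense(): the state, without advancing time (a new reading comes with each control period).
- get_image(name): name is "scene" or "top" or "wrist"; returns the picture (420x560x3 uint8, red, green, blue); there is no depth.
- camera_params(name): a dict with "camera_matrix" (3x3 intrinsics, pixels), "rvec" (rotation vector, rad) and "tvec" (3), from world to camera coordinates, as OpenCV has them; the wrist camera has in their place "tool_from_camera" (4x4, takes a point from camera to tool coordinates, whose origin is the TCP and whose axes are the flange's). Camera axes: x right, y down, z forward; pixel columns grow to the right and rows downward; lengths in mm; the calibration is good to about 2 mm. The wrist camera is an equidistant fisheye: a pixel r from the principal point sees the ray r / f radians off the axis. A picture is of the moment at which its call begins: read the wrist's pose just before it. camera_params takes no time and is no camera call.
- bot.finish_job(): hands the job in; it is judged then, once.
The state is a dict: "time": time; "qpos": joint angles; "dq": joint speeds; "tau": joint torques, N m; "eef_pos": TCP position; "ee_rot": TCP orientation; "ft_force": force on the tool from outside, world axes, zero at the start; "moment": the same for the moment, N m; "gripper_width": finger opening in mm; "grasp_force": force on a finger pad.
Only numpy, scipy, OpenCV 4.12 (cv2) and the standard library are available. Lean on these libraries where they do the work, as an engineer would, in place of code of your own. Each camera call takes 0.05 s, during which the arm holds its last target. There are 200 camera calls.

TASK

Post the teal fuse pack into the blue returns box: with one finger press the red bar down to swing the sprung flap wide open, and while it is held open push the pack along the ledge with the other finger until it drops through the mouth; then let the flap close behind it. Do not push the pack onto the shut flap, do not lift it, and leave the other things where they are.

Things in the scene. Friction and masses are not known exactly. Their poses are not given: they have to be found in the camera images.
- returns_box: blue sheet-metal box fixed to the bench, hollow. Frame: z up, x = the direction in which the pack is pushed, y left of that; origin on the bench surface under the ledge's far edge. Walls span x -130 to 105, y -105 to 105 mm; flat steel top at z 150. Left of the ledge (x < 0, y > 18 mm) the top is sunk 55 mm, as room for the bar
- ledge_edge (a point): middle of the far edge of the ledge on which the pack lies: box (0, -20, 150) mm, axes as the box. The ledge is a lane from box x -130 to 0 between two guides 12 mm high and 4 mm thick, clear between them from y -54 to 14. Beyond the edge is the mouth, x 0 to 94, y -58 to 98, covered by the flap
- bin_middle (a point): middle of the box's inner floor: box (-10, 0, 10) mm
- flap (a joint): aluminium flap, rad: 0 shut (level with the ledge), positive swung down, stop at 0.98. Hinge pin along the box's x at y 92, z 176 mm, at the left of the mouth; the free edge at the right goes down. A spring shuts it, and it then bears the pack's weight. Pressing its bar takes about 4 N at first, 9 N wide open. At 0.8 rad or more the pack slides off it into the box
- bar_mid (a point): on top of the shut flap's red finger bar, at box x -53 mm; moves with the flap. The bar is round, 16 mm thick, along the box's x from -141 to 91. Its axis: shut, box y 37, z 198 mm; flap at 0.8 rad, y 38, z 152 (top 10 mm above the ledge); at 0.9 rad, y 41, z 147 (top 5 mm above the ledge): it sinks nearly straight down. A finger can press it anywhere and slide along it
- fuse_pack: teal carton 51 (x) x 70 (y) x 35 mm (z), about 80 g; origin at the centre of its underside. It lies on the ledge with its 70 mm length roughly along the lane, its middle 45 to 75 mm before the edge
- spanner: slim steel combination spanner, 166 mm long, lying on the box's top right of the right guide; bystander, origin under its middle
- paint_tin: small white paint tin, 68 mm across, 72 mm high; bystander, origin under its middle
- pliers: blue-handled pliers lying flat, 158 mm long; bystander, origin under its middle
- orange_box: orange-red carton, about 62 mm each way; bystander, origin under its middle
- screw_jar: clear jar with red lid, 66 mm across, 96 mm high; bystander, origin under its middle

How it is judged:
By the outcome, as a careful person would: the job done as asked, in the order asked, and still so for the second after the job is handed in, with the robot touching nothing.
It also fails if it takes over 42 s, if anything falls off the work surface, if the arm or the gripper's body presses on something with over 40 N, if the wrist force passes 120 N, or if a joint passes its speed limit or range.

## Working session

There is one attempt and no reset: what is moved stays moved. The work goes in short steps, Python scripts to look and compute and a tool call to move; the robot and the scene stay as the last step left them, time stands still between calls to the robot, and variables do not carry over. Pictures are saved under pics/ and viewed, at most 10 in all, crops included, and the job is handed in when it is done.

Besides the shell and the picture viewer there is one more tool, called after ">>>" as a command line: name --pt "numbers of a row" for each row, then --argument value for the rest. drive_tool: Moves the arm, as the interface text tells. Its arguments: {"type":"object","properties":{"steps":{"type":"array"}},"required":["steps"]}

```bash
mkdir -p pics; ls
python3 - <<'E'
from cell import bot,get_image,camera_params
import cv2,numpy as np
a=get_image("scene");b=get_image("top")
cv2.imwrite("pics/s.png",a[:,:,::-1]);cv2.imwrite("pics/t.png",b[:,:,::-1])
np.set_printoptions(precision=3,suppress=True)
for n in("scene","top","wrist"):print(n,camera_params(n))
s=bot.sense();print(s)
E
```

```text
pics
scene {'camera_matrix': array([[511.14 ,   0.   , 279.511],
       [  0.   , 511.14 , 202.447],
       [  0.   ,   0.   ,   1.   ]]), 'rvec': array([ 1.16 , -2.277,  1.023]), 'tvec': array([ 166.676,  450.138, 1147.668])}
top {'camera_matrix': array([[487.188,   0.   , 280.601],
       [  0.   , 487.188, 207.207],
       [  0.   ,   0.   ,   1.   ]]), 'rvec': array([ 2.069, -2.166,  0.219]), 'tvec': array([-144.106,  522.25 , 1178.394])}
wrist {'camera_matrix': array([[325.192,   0.   , 280.278],
       [  0.   , 325.192, 214.063],
       [  0.   ,   0.   ,   1.   ]]), 'tool_from_camera': array([[  -0.001,   -0.959,   -0.282,   72.316],
       [   1.   ,   -0.   ,   -0.002,    0.537],
       [   0.002,   -0.282,    0.959, -166.405],
       [   0.   ,    0.   ,    0.   ,    1.   ]])}
{'time': 0.1, 'qpos': array([-1.417,  0.124,  1.652,  0.   ,  1.368, -0.083]), 'dq': array([-0.001, -0.003, -0.003,  0.001,  0.001,  0.001]), 'tau': array([ -0.   , -42.493, -36.665,  -0.   ,   0.004,  -0.   ]), 'eef_pos': array([ 152.374, -631.275,  205.571]), 'ee_rot': array([-0.001,  0.993,  0.118, -0.   ]), 'ft_force': array([-0.253, -0.677, -0.054]), 'moment': array([-0.045, -0.038,  0.03 ]), 'grasp_force': 0.0, 'gripper_width': 85.36320143815165}
```

View pics/s.png

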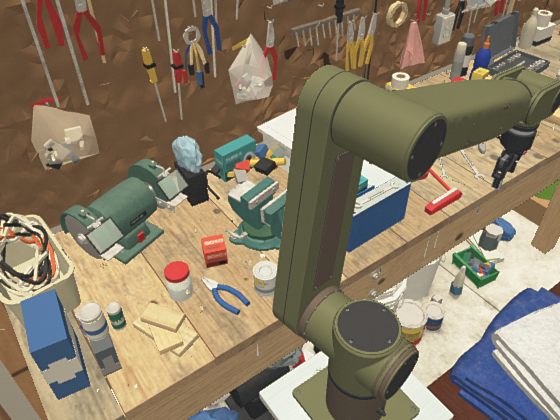

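View pics/t.png

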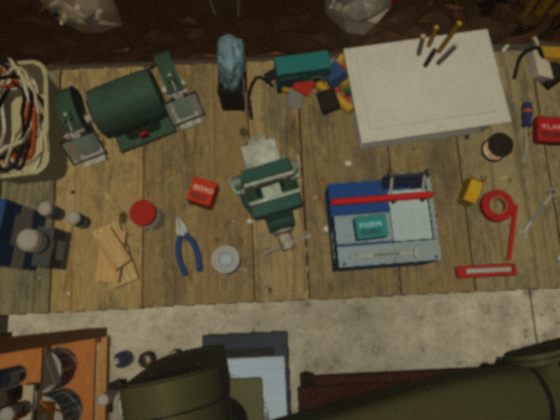

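The top view shows the box at px (330–438, 180–270). The red bar runs from (330,200) to (432,196), the teal pack is near (370,226), and the flap is to its right. The push direction is image right.

```bash
cat > h.py <<'E'
import cv2,numpy as np
from cell import bot,get_image,camera_params
np.set_printoptions(precision=2,suppress=True)
def ray(n,px,z):
    p=camera_params(n);R=cv2.Rodrigues(p["rvec"])[0];c=-R.T@p["tvec"]
    d=R.T@np.linalg.inv(p["camera_matrix"])@np.array([px[0],px[1],1.])
    return c+d*(z-c[2])/d[2]
E
python3 - <<'E'
from h import *
im=cv2.imread("pics/t.png");c=im[165:285,310:460]
hsv=cv2.cvtColor(im,cv2.COLOR_BGR2HSV);H,S,V=cv2.split(hsv)
def comp(m,lo=(320,170),hi=(445,280)):
    k=np.zeros_like(m);k[lo[1]:hi[1],lo[0]:hi[0]]=m[lo[1]:hi[1],lo[0]:hi[0]]
    n,l,st,ce=cv2.connectedComponentsWithStats(k);i=1+st[1:,4].argmax();return np.argwhere(l==i)[:,::-1].astype(np.float32),st[i]
red=(((H<8)|(H>172))&(S>150)&(V>90)).astype(np.uint8)
P,st=comp(red);print("red",st)
r=cv2.minAreaRect(P);b=cv2.boxPoints(r);b=b[b[:,0].argsort()]
e0,e1=b[:2].mean(0),b[2:].mean(0);print(r,e0,e1)
w0,w1=ray("top",e0,198),ray("top",e1,198);print(w0,w1,np.linalg.norm(w1-w0))
ux=(w1-w0)[:2];ux/=np.linalg.norm(ux);uy=np.array([-ux[1],ux[0]])
m=(w0+w1)[:2]/2;O=m+25*ux-37*uy;print("ux",ux,"O",O)
teal=((H>80)&(H<98)&(S>110)&(V>70)).astype(np.uint8)
P,st=comp(teal,(340,205),(395,245));r=cv2.minAreaRect(P);print("teal",st,r)
for q in cv2.boxPoints(r):
    w=ray("top",q,185)[:2]-O;print("pack corner",w@ux,w@uy)
cv2.imwrite("pics/c.png",cv2.resize(c,None,fx=5,fy=5,interpolation=cv2.INTER_CUBIC))
# predicted image points of box features
p=camera_params("top")
for q in [(-130,-105,150),(105,-105,150),(0,-54,150),(0,14,150)]:
    w=np.array([*(O+q[0]*ux+q[1]*uy),q[2]]);x=cv2.projectPoints(w[None],p["rvec"],p["tvec"],p["camera_matrix"],None)[0].ravel();print(q,w,x,(x-[310,165])*5)
E
```

```text
red [331 192 103  13 598]
((381.9536437988281, 197.87384033203125), (6.389901638031006, 102.38616943359375), 85.76361083984375) [330.9  201.66] [433.01 194.09]
[ 492.94 -279.06  198.  ] [ 499.71 -508.27  198.  ] 229.3069269074369
ux [ 0.03 -1.  ] O [ 460.08 -419.75]
teal [355 215  33  24 525] ((370.677001953125, 226.41539001464844), (21.582042694091797, 30.7606143951416), 82.87498474121094)
pack corner -89.79474494612937 -0.6424928655553364
pack corner -20.561284116181508 2.8438906716639227
pack corner -20.35018527311615 -45.792007183562994
pack corner -88.97200435624399 -49.16835445082105
(-130, -105, 150) [ 351.29 -292.9   150.  ] [339.   266.87] [145.02 509.33]
(105, -105, 150) [ 358.22 -527.8   150.  ] [441.82 259.03] [659.12 470.14]
(0, -54, 150) [ 406.1  -421.34  150.  ] [393.24 240.28] [416.19 376.4 ]
(0, 14, 150) [ 474.07 -419.34  150.  ] [389.67 211.24] [398.36 231.22]
```

View pics/c.png

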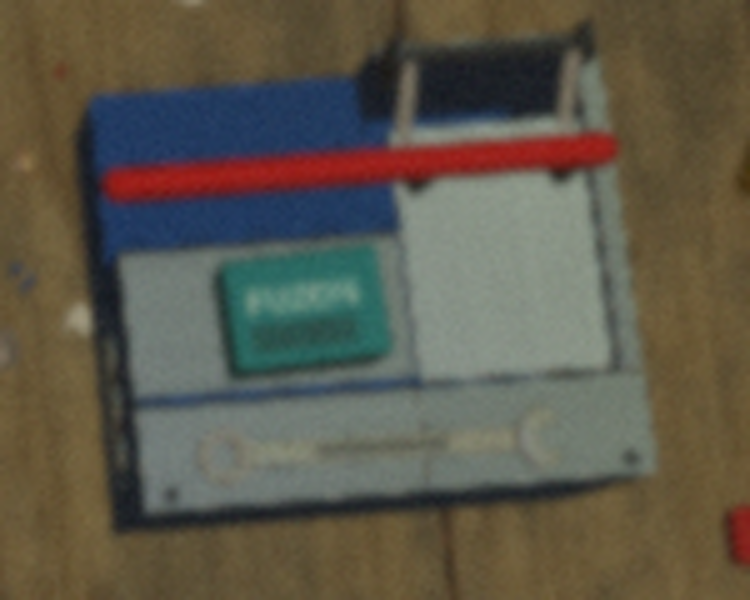

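>>> drive_tool --pt "0 0 -0.25 0 0 -0.0395 0.13" --pt "0 0 -0.25 0 0 -0.0395 0.13" --pt "0 0 -0.25 0 0 -0.0395 0.13" --pt "0 0 -0.25 0 0 -0.0395 0.13" --pt "0 0 -0.25 0 0 -0.0395 0.13" --pt "0 0 -0.25 0 0 -0.0395 0.13" --pt "0 0 -0.25 0 0 -0.0395 0.13" --pt "0 0 -0.25 0 0 -0.0395 0.13"

```text
time: 0.77
eef_pos: [152.4, -631.6, 306.5]
ee_rot: [-0.001, 0.815, 0.579, 0.0]
ft_force: [0.0, 0.3, -0.5]
gripper_width: 48.3
grasp_force: 0.0
```

>>> drive_tool --pt "0 0 0 0 0 -0.0395 0.13" --pt "0 0 0 0 0 -0.0395 0.13" --pt "0 0 0 0 0 -0.0395 0.13" --pt "0 0 0 0 0 0 0.13" --pt "0 0 0 0 0 0 0.13"

```text
time: 1.18
eef_pos: [152.4, -631.6, 306.1]
ee_rot: [-0.0, 0.697, 0.717, 0.0]
ft_force: [0.3, -0.2, -0.7]
gripper_width: 48.3
grasp_force: 0.0
```

```bash
cat >> h.py <<'E'
from scipy.spatial.transform import Rotation as Ro
O=np.array([460.08,-419.75]);ux=np.array([.0295,-.9996]);uy=-np.array([ux[1],-ux[0]])
def st():
    s=bot.sense();w,x,y,z=s["ee_rot"];R=Ro.from_quat([x,y,z,w]).as_matrix();d=s["eef_pos"][:2]-O
    print("t",s["time"],"box",d@ux,d@uy,s["eef_pos"][2],"tooly in box",R[:2,1]@ux,R[:2,1]@uy,"z",R[:,2],"w",s["gripper_width"],"F",s["ft_force"]);return s,R
E
python3 -c "
from h import *
st()"
```

```text
t 1.1833 box 202.7093511745664 -313.7722250783746 306.1022615857562 tooly in box 0.0015647036767689167 1.0000339707092643 z [-0.  0. -1.] w 48.26207990764306 F [ 0.25 -0.25 -0.66]
```

>>> drive_tool --pt "0.52 0.536 0 0 0 0 0.13" --pt "0.52 0.536 0 0 0 0 0.13" --pt "0.52 0.536 0 0 0 0 0.13" --pt "0.52 0.536 0 0 0 0 0.13" --pt "0.52 0.536 0 0 0 0 0.13" --pt "0.52 0.536 0 0 0 0 0.13" --pt "0.52 0.536 0 0 0 0 0.13" --pt "0.52 0.536 0 0 0 0 0.13"

```text
time: 1.85
eef_pos: [361.2, -415.7, 306.6]
ee_rot: [-0.0, 0.697, 0.717, 0.0]
ft_force: [-0.0, 0.1, 0.2]
gripper_width: 48.0
grasp_force: 0.0
```

>>> drive_tool --pt "0.52 0.536 0 0 0 0 0.13" --pt "0.52 0.536 0 0 0 0 0.13" --pt "0.52 0.536 0 0 0 0 0.13" --pt "0.52 0.536 0 0 0 0 0.13" --pt "0 0 0.3 0 0 0 0.13" --pt "0 0 0.3 0 0 0 0.13" --pt "0 0 0.3 0 0 0 0.13" --pt "0 0 0 0 0 0 0.13"

```text
time: 2.52
eef_pos: [462.7, -308.7, 257.3]
ee_rot: [-0.003, 0.697, 0.717, -0.0]
ft_force: [-0.1, -0.2, -0.2]
gripper_width: 47.9
grasp_force: 0.0
```

Run:
```python
from h import *
s,R=st()
a=get_image("wrist");cv2.imwrite("pics/w1.png",a[:,:,::-1])
# predicted pixels of features
p=camera_params("wrist");T=p["tool_from_camera"];K=p["camera_matrix"]
def proj(b):
    w=np.array([*(O+b[0]*ux+b[1]*uy),b[2]]);t=R.T@(w-s["eef_pos"]);c=T[:3,:3].T@(t-T[:3,3])
    th=np.arctan2(np.hypot(c[0],c[1]),c[2]);u=c[:2]/np.hypot(c[0],c[1])*th*K[0,0];return u+K[:2,2]
for b in [(-141,37,198),(91,37,198),(-90,-48,185),(-90,2,185),(-20,-48,185),(-130,-54,162),(0,-54,162),(0,14,162)]:print(b,proj(b))
```

```text
t 2.5167 box -110.95338728410162 5.920786999540537 257.3084507164296 tooly in box 0.00016557196234955783 1.000021050319753 z [-0.01  0.   -1.  ] w 47.90630295548441 F [-0.07 -0.21 -0.24]
(-141, 37, 198) [323.72 180.87]
(91, 37, 198) [310.49 408.34]
(-90, -48, 185) [212.54 241.44]
(-90, 2, 185) [275.08 241.92]
(-20, -48, 185) [219.14 314.95]
(-130, -54, 162) [208.43 186.59]
(0, -54, 162) [218.9  318.68]
(0, 14, 162) [288.74 320.08]
```

View pics/w1.png

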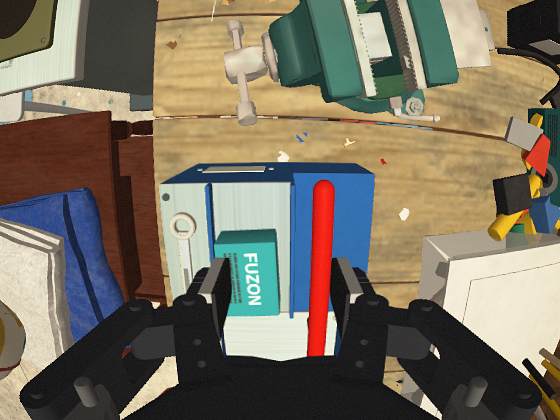

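>>> drive_tool --pt "0.06 0.04 0.15 0 0 0 0.13" --pt "0 0 0.2 0 0 0 0.13" --pt "0 0 0.2 0 0 0 0.13" --pt "0 0 0.2 0 0 0 0.13" --pt "0 0 0 0 0 0 0.13" --pt "0 0 0 0 0 0 0.13"

```text
time: 3.07
eef_pos: [465.6, -306.7, 223.0]
ee_rot: [-0.001, 0.696, 0.718, -0.0]
ft_force: [0.1, 0.4, -0.1]
gripper_width: 48.2
grasp_force: 0.0
```

>>> drive_tool --pt "0 0 0.1 0 0 0 0.13" --pt "0 0 0 0 0 0 0.13"

```text
time: 3.23
eef_pos: [466.1, -307.0, 218.8]
ee_rot: [-0.0, 0.696, 0.718, -0.0]
ft_force: [-0.5, 0.6, 0.1]
gripper_width: 48.1
grasp_force: 0.0
```

>>> drive_tool --pt "0 0 0.1 0 0 0 0.13" --pt "0 0 0 0 0 0 0.13"

```text
time: 3.4
eef_pos: [465.9, -306.8, 213.5]
ee_rot: [-0.0, 0.696, 0.718, -0.0]
ft_force: [-0.4, 0.4, 0.2]
gripper_width: 48.7
grasp_force: 0.0
```

>>> drive_tool --pt "0 0 0.1 0 0 0 0.13" --pt "0 0 0 0 0 0 0.13"

```text
time: 3.57
eef_pos: [465.8, -306.7, 208.3]
ee_rot: [-0.001, 0.696, 0.718, -0.0]
ft_force: [0.6, -0.3, -0.3]
gripper_width: 48.3
grasp_force: 0.0
```

```bash
python3 -c "
from h import *
st()"
```

```text
t 3.5667 box -112.8241794665474 9.052792722883623 208.25711708370864 tooly in box -0.0015295104530601697 1.0000335511767173 z [-0.  0. -1.] w 48.31668502978279 F [ 0.58 -0.31 -0.28]
```

>>> drive_tool --pt "0 -0.02 0.06 0 0 0 0.13" --pt "0 0 0 0 0 0 0.13"

```text
time: 3.73
eef_pos: [464.8, -306.8, 205.6]
ee_rot: [-0.0, 0.696, 0.718, -0.0]
ft_force: [-0.4, 0.4, 0.4]
gripper_width: 48.3
grasp_force: 0.0
```

>>> drive_tool --pt "0 0 0.06 0 0 0 0.13" --pt "0 0 0 0 0 0 0.13"

```text
time: 3.9
eef_pos: [464.9, -306.8, 202.7]
ee_rot: [-0.0, 0.696, 0.718, -0.0]
ft_force: [0.3, 0.7, -0.3]
gripper_width: 48.4
grasp_force: 0.0
```

>>> drive_tool --pt "0 0 0.06 0 0 0 0.13" --pt "0 0 0 0 0 0 0.13"

```text
time: 4.07
eef_pos: [464.9, -306.9, 199.7]
ee_rot: [-0.0, 0.696, 0.718, -0.0]
ft_force: [-0.2, 0.8, -0.5]
gripper_width: 48.7
grasp_force: 0.0
```

>>> drive_tool --pt "0 0 0.06 0 0 0 0.13" --pt "0 0 0 0 0 0 0.13"

```text
time: 4.23
eef_pos: [464.9, -306.8, 196.6]
ee_rot: [-0.0, 0.696, 0.718, -0.0]
ft_force: [-0.0, 0.4, 0.3]
gripper_width: 48.3
grasp_force: 0.0
```

Run:
```python
from h import *
st()
a=get_image("wrist");b=get_image("scene")
cv2.imwrite("pics/w2.png",cv2.resize(a[160:340,160:400,::-1],None,fx=3.3,fy=3.3,interpolation=cv2.INTER_CUBIC))
```

```text
t 4.2333 box -112.71924148026909 8.16657154033878 196.5946991303755 tooly in box -0.0015017326890549624 1.0000338871516918 z [-0.  0. -1.] w 48.25044462535453 F [-0.01  0.42  0.29]
```

View pics/w2.png

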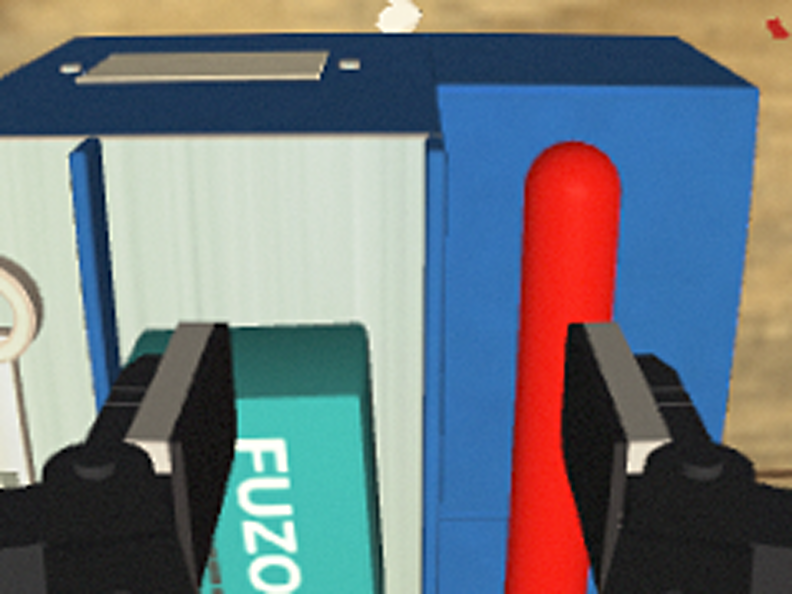

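The wrist view shows the fingertips over the bar and the lane, with bar finger (568–612,322), bar centre about 566 and pack finger (180–228,322). I'll compute where the tips really are.

Run:
```python
from h import *
s,R=st()
p=camera_params("wrist");T=p["tool_from_camera"];K=p["camera_matrix"]
def wr(px):
    q=(np.array(px)/3.3+[160,160]-K[:2,2])/K[0,0];th=np.hypot(*q);return T[:3,:3]@np.array([*(q/th*np.sin(th)),np.cos(th)]),T[:3,3]
for z in (-12,-6,0):
  print("tool z",z)
  for n,px in dict(Lout=(180,322),Lin=(228,322),Rin=(568,322),Rout=(612,322),Rin_front=(568,470)).items():
    d,c=wr(px);print(n,c+d*(z-c[2])/d[2])
for n,px in dict(barL=(521,322),barR=(613,322)).items():
    d,c=wr(px);d=R@d;c=R@c+s["eef_pos"];w=c+d*(198-c[2])/d[2];print(n,(w[:2]-O)@ux,(w[:2]-O)@uy)
for n,px in dict(prL=(145,328),prR=(362,325)).items():
    d,c=wr(px);d=R@d;c=R@c+s["eef_pos"];w=c+d*(150-c[2])/d[2];print(n,(w[:2]-O)@ux,(w[:2]-O)@uy)
```

```text
t 4.3333 box -112.61351990872689 8.299000512485941 197.0201874709159 tooly in box -0.0015814705971149738 1.0000339174266162 z [-0.  0. -1.] w 48.434599164739794 F [-0.19 -0.11  0.3 ]
tool z -12
Lout [  2.32 -33.89 -12.  ]
Lin [  2.45 -26.09 -12.  ]
Rin [  2.42  27.75 -12.  ]
Rout [  2.29  34.89 -12.  ]
Rin_front [-25.19  29.52 -12.  ]
tool z -6
Lout [ -0.36 -35.24  -6.  ]
Lin [ -0.22 -27.14  -6.  ]
Rin [-0.25 28.79 -6.  ]
Rout [-0.38 36.21 -6.  ]
Rin_front [-28.94  30.64  -6.  ]
tool z 0
Lout [ -3.03 -36.59   0.  ]
Lin [ -2.89 -28.18   0.  ]
Rin [-2.92 29.83  0.  ]
Rout [-3.06 37.53  0.  ]
Rin_front [-32.68  31.75   0.  ]
barL -110.27457891633708 29.906289309957803
barR -110.05002731258547 45.79569325185189
prL -86.9006213144778 -46.97443764804385
prR -88.33671124473501 1.3142001303844357
```

>>> drive_tool --pt "0 0 0.06 0 0 0 0.13" --pt "0 0 0 0 0 0 0.13"

```text
time: 4.5
eef_pos: [465.0, -306.8, 193.7]
ee_rot: [-0.0, 0.696, 0.718, -0.0]
ft_force: [0.3, -1.1, 0.0]
gripper_width: 48.0
grasp_force: 0.0
```

>>> drive_tool --pt "0 0 0.06 0 0 0 0.13" --pt "0 0 0 0 0 0 0.13"

```text
time: 4.67
eef_pos: [464.9, -306.8, 190.5]
ee_rot: [-0.0, 0.696, 0.718, -0.0]
ft_force: [0.3, -0.2, -0.0]
gripper_width: 48.0
grasp_force: 0.0
```

>>> drive_tool --pt "0 0 0.06 0 0 0 0.13" --pt "0 0 0 0 0 0 0.13"

```text
time: 4.83
eef_pos: [464.9, -306.8, 187.6]
ee_rot: [-0.0, 0.696, 0.718, -0.0]
ft_force: [-0.2, 0.3, 0.3]
gripper_width: 48.0
grasp_force: 0.0
```

>>> drive_tool --pt "0 0 0.06 0 0 0 0.13" --pt "0 0 0 0 0 0 0.13"

```text
time: 5.0
eef_pos: [464.9, -306.8, 184.5]
ee_rot: [-0.0, 0.696, 0.718, -0.0]
ft_force: [-0.5, -0.9, -0.4]
gripper_width: 48.0
grasp_force: 0.0
```

Run:
```python
from h import *
a=get_image("wrist");b=get_image("scene")
A=cv2.resize(a[200:340,180:400,::-1],None,fx=2.5,fy=2.5,interpolation=cv2.INTER_CUBIC)
cv2.imwrite("pics/w3.png",A)
```

```text
(no output)
```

View pics/w3.png

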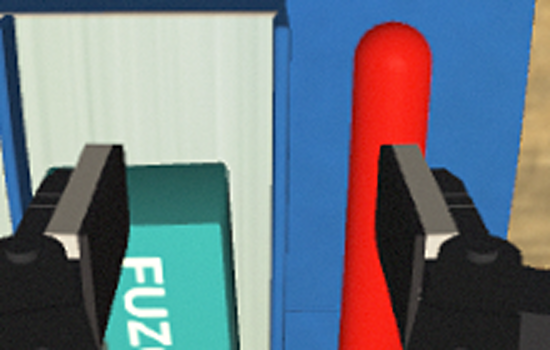

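>>> drive_tool --pt "0 0.02 0.06 0 0 0 0.13" --pt "0 0 0 0 0 0 0.13"

```text
time: 5.27
eef_pos: [466.1, -306.8, 181.7]
ee_rot: [-0.0, 0.696, 0.718, 0.0]
ft_force: [-0.3, 0.1, 0.8]
gripper_width: 48.1
grasp_force: 0.0
```

>>> drive_tool --pt "0 0 0.06 0 0 0 0.13" --pt "0 0 0 0 0 0 0.13"

```text
time: 5.43
eef_pos: [466.1, -307.0, 178.8]
ee_rot: [-0.0, 0.696, 0.718, -0.0]
ft_force: [1.3, -0.5, -1.4]
gripper_width: 48.9
grasp_force: 0.0
```

>>> drive_tool --pt "0 0 0.06 0 0 0 0.13" --pt "0 0 0 0 0 0 0.13"

```text
time: 5.6
eef_pos: [465.6, -307.2, 176.7]
ee_rot: [-0.0, 0.696, 0.718, -0.001]
ft_force: [-2.6, 0.2, 4.6]
gripper_width: 47.9
grasp_force: 2.6
```

>>> drive_tool --pt "0 0 0.06 0 0 0 0.13" --pt "0 0 0 0 0 0 0.13"

```text
time: 5.77
eef_pos: [465.6, -307.5, 173.9]
ee_rot: [-0.0, 0.696, 0.718, -0.001]
ft_force: [-4.3, -0.1, 5.4]
gripper_width: 48.4
grasp_force: 2.7
```

>>> drive_tool --pt "0 0 0.1 0 0 0 0.13" --pt "0 0 0.1 0 0 0 0.13" --pt "0 0 0 0 0 0 0.13"

```text
time: 6.02
eef_pos: [465.9, -307.7, 163.5]
ee_rot: [0.001, 0.696, 0.718, -0.001]
ft_force: [-3.0, -0.8, 4.9]
gripper_width: 48.4
grasp_force: 2.3
```

>>> drive_tool --pt "0 0 0.1 0 0 0 0.13" --pt "0 0 0.1 0 0 0 0.13" --pt "0 0 0 0 0 0 0.13"

```text
time: 6.27
eef_pos: [466.5, -307.7, 153.6]
ee_rot: [0.001, 0.696, 0.718, -0.0]
ft_force: [-1.0, -1.5, 5.3]
gripper_width: 47.8
grasp_force: 2.4
```

Run:
```python
from h import *
st()
a=get_image("wrist");b=get_image("top")
A=cv2.resize(a[200:340,180:400,::-1],None,fx=2.5,fy=2.5,interpolation=cv2.INTER_CUBIC)
cv2.imwrite("pics/w4.png",A)
```

```text
t 6.2667 box -111.81155162762053 9.748722004794836 153.64410665882113 tooly in box -0.0013032532519253446 1.0000335435080312 z [ 0. -0. -1.] w 47.8147246460908 F [-1.01 -1.53  5.29]
```

View pics/w4.png

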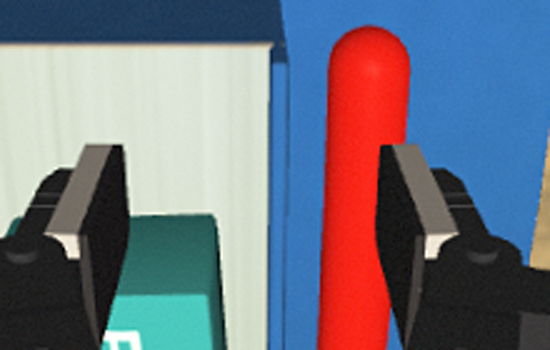

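>>> drive_tool --pt "0 0 0.1 0 0 0 0.13" --pt "0 0 0.1 0 0 0 0.13" --pt "0 0 0 0 0 0 0.13"

```text
time: 6.62
eef_pos: [467.0, -307.8, 144.0]
ee_rot: [0.002, 0.696, 0.718, 0.0]
ft_force: [0.4, -3.3, 5.0]
gripper_width: 48.1
grasp_force: 2.9
```

>>> drive_tool --pt "0 0 0.1 0 0 0 0.13" --pt "0 0 0.1 0 0 0 0.13" --pt "0 0 0 0 0 0 0.13"

```text
time: 6.87
eef_pos: [468.3, -307.7, 134.8]
ee_rot: [0.003, 0.696, 0.718, 0.001]
ft_force: [1.8, -1.0, 6.9]
gripper_width: 48.4
grasp_force: 3.6
```

>>> drive_tool --pt "0 0 0.08 0 0 0 0.13" --pt "0 0 0 0 0 0 0.13"

```text
time: 7.03
eef_pos: [469.1, -307.7, 131.7]
ee_rot: [0.003, 0.696, 0.718, 0.002]
ft_force: [2.9, 0.6, 8.4]
gripper_width: 48.1
grasp_force: 4.1
```

Run:
```python
from h import *
s,R=st()
a=get_image("wrist")
A=cv2.resize(a[180:360,160:400,::-1],None,fx=2.5,fy=2.5,interpolation=cv2.INTER_CUBIC)
cv2.imwrite("pics/w5.png",A)
```

```text
t 7.0333 box -111.69663677256288 12.321929728050094 131.71075497122473 tooly in box -0.0012514187064781514 1.0000074527044118 z [ 0.01 -0.   -1.  ] w 48.10964669608284 F [2.88 0.61 8.38]
```

View pics/w5.png

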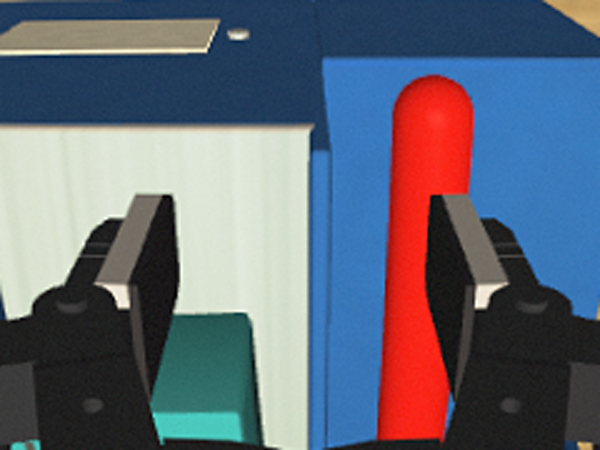

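>>> drive_tool --pt "0 -0.05 0.05 0 0 0 0.13" --pt "0 0 0.04 0 0 0 0.13" --pt "0 0 0 0 0 0 0.13" --pt "0 0 0 0 0 0 0.13"

```text
time: 7.42
eef_pos: [468.2, -308.1, 128.9]
ee_rot: [0.005, 0.696, 0.718, 0.003]
ft_force: [7.1, 0.5, 10.2]
gripper_width: 48.1
grasp_force: 4.9
```

Run:
```python
from h import *
s,R=st()
p=camera_params("wrist");T=p["tool_from_camera"];K=p["camera_matrix"]
a=get_image("wrist");hsv=cv2.cvtColor(a,cv2.COLOR_RGB2HSV);H,S,V=cv2.split(hsv)
m=((H<8)|(H>172))&(S>170)&(V>100);m[:180]=0;m[:,:300]=0;m[:,380:]=0;m[262:]=0
P=np.argwhere(m);r0=P[:,0].min();print("top row",r0,P[P[:,0]==r0,1].mean())
for r in (225,240,250):
    c=P[P[:,0]==r,1];print(r,c.min(),c.max())
# bar sides -> rays in box yz; axis at distance 8 from both tangent rays: intersect offset lines in plane x~ray
def ray(px):
    q=(np.array(px,float)-K[:2,2])/K[0,0];th=np.hypot(*q);d=R@T[:3,:3]@np.array([*(q/th*np.sin(th)),np.cos(th)]);c=R@T[:3,3]+s["eef_pos"]
    f=lambda v:np.array([v[:2]@ux,v[:2]@uy,v[2]]);return f(c-np.array([*O,0])),f(d)
for r in (230,240,250):
    c=P[P[:,0]==r,1];A=[];B=[]
    for e,sg in((c.min()-.5,1),(c.max()+.5,-1)):
        o,d=ray((e,r));d2=d[1:]/np.hypot(*d[1:]);n=np.array([-d2[1],d2[0]])  # d2 down: n=+y side
        A.append(n);B.append(n@o[1:]+sg*8)
    print("axis y,z",np.linalg.solve(A,B))
o,d=ray((P[P[:,0]==r0,1].mean(),r0-.5));t=(-141-o[0])/d[0];print("end",o+d*t)
```

```text
t 7.4167 box -111.39834570351603 11.376590631180342 128.93434837871263 tooly in box -0.0014256954365735462 0.9999731892858544 z [ 0.01 -0.   -1.  ] w 48.12180761163829 F [ 7.13  0.54 10.18]
top row 210 338.0
225 322 353
240 322 352
250 321 351
axis y,z [ 40.37 143.91]
axis y,z [ 41.07 140.64]
axis y,z [ 40.55 142.31]
end [-141.     39.87  144.86]
```

>>> drive_tool --pt "-0.08 0 0 0 0 0 0.13" --pt "-0.08 0 0 0 0 0 0.13" --pt "-0.08 0 0 0 0 0 0.13" --pt "-0.08 0 0 0 0 0 0.13" --pt "-0.08 0 0 0 0 0 0.13" --pt "0 0 0 0 0 0 0.13"

```text
time: 7.97
eef_pos: [465.2, -326.1, 126.1]
ee_rot: [-0.0, 0.696, 0.718, 0.002]
ft_force: [-0.9, 4.4, 8.1]
gripper_width: 48.3
grasp_force: 3.9
```

>>> drive_tool --pt "-0.1 0 0 0 0 0 0.13" --pt "-0.1 0 0 0 0 0 0.13" --pt "-0.1 0 0 0 0 0 0.13" --pt "-0.1 0 0 0 0 0 0.13" --pt "0 0 0 0 0 0 0.13"

```text
time: 8.38
eef_pos: [464.9, -346.1, 125.4]
ee_rot: [-0.001, 0.696, 0.718, 0.001]
ft_force: [-2.6, 3.6, 6.8]
gripper_width: 48.2
grasp_force: 3.6
```

Run:
```python
from h import *
s,R=st()
a=get_image("wrist")
b=get_image("top")
A=cv2.resize(a[180:360,160:400,::-1],None,fx=2.5,fy=2.5,interpolation=cv2.INTER_CUBIC)
cv2.imwrite("pics/w6.png",A);cv2.imwrite("pics/t6.png",b[:,:,::-1])
```

```text
t 8.3833 box -73.46501769677417 7.019100263363412 125.44822679263837 tooly in box -0.0017355508976740833 1.000033604712196 z [-0.  0. -1.] w 48.22909611765692 F [-2.6   3.64  6.8 ]
```

View pics/w6.png

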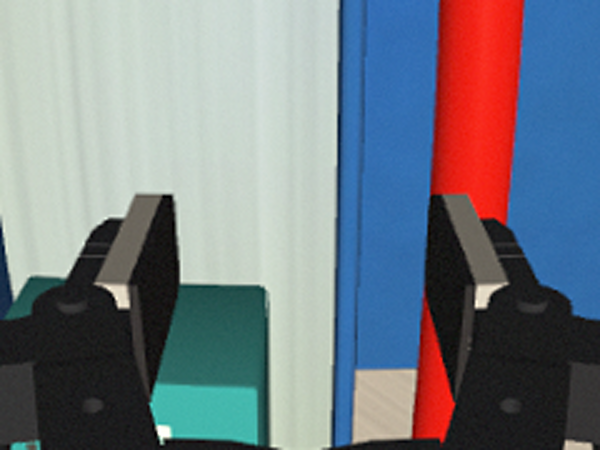

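>>> drive_tool --pt "-0.06 0.08 -0.02 0 0 0 0.13" --pt "-0.1 0 0 0 0 0 0.13" --pt "-0.1 0 0 0 0 0 0.13" --pt "0 0 0 0 0 0 0.13"

```text
time: 8.82
eef_pos: [470.0, -359.2, 126.9]
ee_rot: [-0.0, 0.696, 0.718, 0.001]
ft_force: [-1.7, 3.1, 8.2]
gripper_width: 48.2
grasp_force: 3.9
```

Run:
```python
from h import *
s,R=st()
a=get_image("wrist")
A=cv2.resize(a[180:360,160:400,::-1],None,fx=2.5,fy=2.5,interpolation=cv2.INTER_CUBIC)
b=cv2.resize(get_image("top")[165:285,310:460,::-1],None,fx=3,fy=3)
cv2.imwrite("pics/w7.png",np.vstack([A[:330],np.pad(b[:,:],((0,0),(0,150),(0,0)))[:260]]))
```

```text
t 8.8167 box -60.22424303014803 11.714176367460627 126.86679801550996 tooly in box -0.0016447745847505918 1.0000331190738156 z [ 0.  0. -1.] w 48.18865476337793 F [-1.75  3.1   8.18]
```

View pics/w7.png

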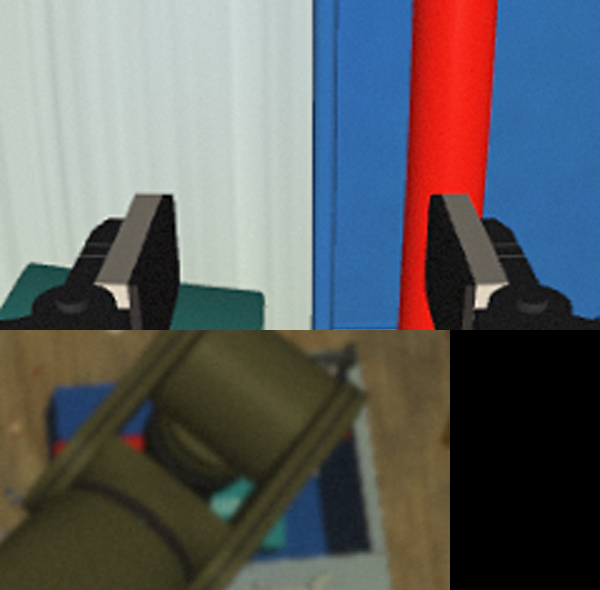

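>>> drive_tool --pt "0.04 -0.04 0.01 0 0 0 0.24" --pt "0 0 0 0 0 0 0.24" --pt "-0.1 0 0 0 0 0 0.24" --pt "-0.1 0 0 0 0 0 0.24" --pt "-0.1 0 0 0 0 0 0.24" --pt "-0.06 0 0 0 0 0 0.24" --pt "0 0 0 0 0 0 0.24"

```text
time: 9.5
eef_pos: [469.1, -375.1, 126.9]
ee_rot: [0.0, 0.696, 0.718, 0.002]
ft_force: [-0.4, 3.6, 7.3]
gripper_width: 52.6
grasp_force: 4.0
```

Run:
```python
from h import *
s,R=st()
a=get_image("wrist")
A=cv2.resize(a[180:360,160:400,::-1],None,fx=2.5,fy=2.5,interpolation=cv2.INTER_CUBIC)
b=cv2.resize(get_image("top")[165:285,310:460,::-1],None,fx=3,fy=3)
cv2.imwrite("pics/w8.png",np.vstack([A[:330],np.pad(b[:,:],((0,0),(0,150),(0,0)))[:260]]))
```

```text
t 9.5 box -44.39364589679101 10.301104504452924 126.87717355775719 tooly in box -0.0017205304703989746 1.000030427389548 z [ 0.  0. -1.] w 52.60050351804204 F [-0.42  3.65  7.32]
```

View pics/w8.png

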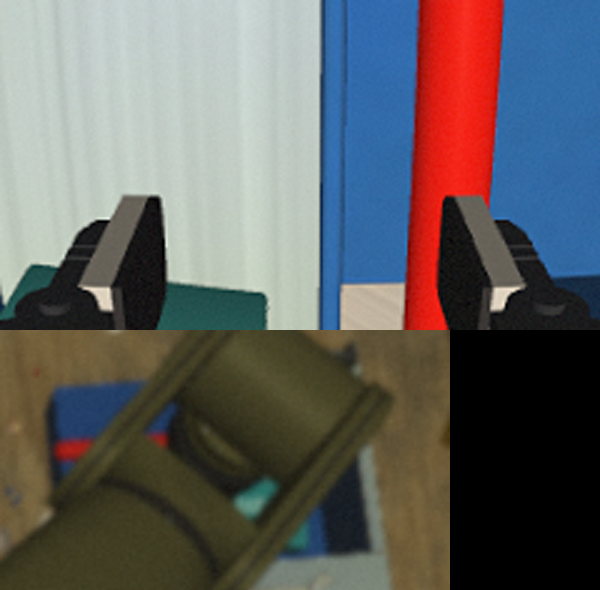

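>>> drive_tool --pt "-0.12 0 0 0 0 0 0.24" --pt "-0.12 0 0 0 0 0 0.24" --pt "-0.12 0 0 0 0 0 0.24" --pt "-0.12 0 0 0 0 0 0.24" --pt "-0.12 0 0 0 0 0 0.24" --pt "0 0 0 0 0 0 0.24" --pt "0 0 0 0 0 0 0.24"

```text
time: 10.18
eef_pos: [469.9, -405.5, 126.9]
ee_rot: [0.001, 0.696, 0.718, 0.001]
ft_force: [-0.6, 2.8, 7.6]
gripper_width: 53.1
grasp_force: 3.9
```

```bash
cat > k.py <<'E'
from h import *
s,R=st()
for n in("wrist","top"):
    a=get_image(n);H,S,V=cv2.split(cv2.cvtColor(a,cv2.COLOR_RGB2HSV))
    m=(H>80)&(H<98)&(S>110)&(V>50)
    k=np.zeros_like(m);q=(slice(240,345),slice(150,300)) if n=="wrist" else (slice(170,280),slice(325,450));k[q]=m[q]
    P=np.argwhere(k);print(n,len(P),P.min(0) if len(P) else"",P.max(0) if len(P) else"")
    if n=="wrist":
        m=((H<8)|(H>172))&(S>170)&(V>100);
        for r in(190,230,240,250):
            c=np.argwhere(m[r,300:400]);print("bar",r,(c.min()+300,c.max()+300) if len(c) else None)
E
python3 k.py
```

```text
t 10.1833 box -13.918205139702538 10.25107124922743 126.88381299290296 tooly in box -0.0016593831927197366 1.0000308188124456 z [ 0.  0. -1.] w 53.05610751817843 F [-0.55  2.82  7.65]
wrist 1885 [293 225] [327 282]
bar 190 (np.int64(328), np.int64(360))
bar 230 (np.int64(326), np.int64(357))
bar 240 (np.int64(326), np.int64(357))
bar 250 (np.int64(325), np.int64(356))
top 44 [218 405] [224 415]
```

>>> drive_tool --pt "-0.12 0 0 0 0 0 0.24" --pt "-0.12 0 0 0 0 0 0.24" --pt "-0.1 0 0 0 0 0 0.24" --pt "0 0 0 0 0 0 0.24" --pt "0 0 0 0 0 0 0.24" --pt "0 0 0 0 0 0 0.24"

```text
time: 10.78
eef_pos: [470.5, -422.4, 127.0]
ee_rot: [0.001, 0.696, 0.718, 0.001]
ft_force: [-0.3, 2.9, 7.4]
gripper_width: 52.4
grasp_force: 3.9
```

```bash
cat >> k.py <<'E'
    if n=="wrist":
        p=camera_params("wrist");T=p["tool_from_camera"];K=p["camera_matrix"]
        M=k.astype(np.uint8);cs=max(cv2.findContours(M,0,2)[0],key=cv2.contourArea) if M.any() else []
        if len(cs):
          for px in cv2.boxPoints(cv2.minAreaRect(cs)):
            q=(px-K[:2,2])/K[0,0];th=np.hypot(*q);d=R@T[:3,:3]@np.array([*(q/th*np.sin(th)),np.cos(th)]);c=R@T[:3,3]+s["eef_pos"]
            print(px,[(z,((c+d*(z-c[2])/d[2])[:2]-O)@np.array([ux,uy]).T) for z in(150,100,45,10)])
E
python3 k.py
```

```text
t 10.7833 box 2.941575051176727 10.292856209354923 126.95090364146824 tooly in box -0.0018624642246025272 1.0000304843977417 z [ 0.  0. -1.] w 52.35935397054013 F [-0.35  2.88  7.36]
wrist 2735 [263 224] [312 282]
bar 190 (np.int64(328), np.int64(360))
bar 230 (np.int64(326), np.int64(357))
bar 240 (np.int64(326), np.int64(357))
bar 250 (np.int64(325), np.int64(356))
[223.94 263.  ] [(150, array([ -1.43, -16.66])), (100, array([ 21.81, -26.18])), (45, array([ 47.38, -36.64])), (10, array([ 63.65, -43.3 ]))]
[281.04 261.37] [(150, array([-2.57, 11.26])), (100, array([20.27, 11.49])), (45, array([45.4 , 11.73])), (10, array([61.39, 11.89]))]
[282.46 311.04] [(150, array([26.14, 12.06])), (100, array([58.99, 12.56])), (45, array([95.12, 13.11])), (10, array([118.12,  13.46]))]
[225.36 312.68] [(150, array([ 27.76, -18.01])), (100, array([ 61.18, -28.  ])), (45, array([ 97.94, -38.98])), (10, array([121.33, -45.97]))]
top 21 [217 414] [222 419]
```

>>> drive_tool --pt "0 0 -0.15 0 0 0 0.24" --pt "0 0 -0.15 0 0 0 0.24" --pt "0 0 -0.15 0 0 0 0.24" --pt "0 0 0 0 0 0 0.24"

```text
time: 11.22
eef_pos: [470.6, -423.5, 150.9]
ee_rot: [0.002, 0.696, 0.718, 0.001]
ft_force: [0.9, 0.0, 5.8]
gripper_width: 52.9
grasp_force: 2.4
```

>>> drive_tool --pt "0 0 -0.15 0 0 0 0.24" --pt "0 0 -0.15 0 0 0 0.24" --pt "0 0 0 0 0 0 0.24"

```text
time: 11.47
eef_pos: [472.2, -423.3, 166.1]
ee_rot: [0.003, 0.696, 0.718, 0.002]
ft_force: [5.3, 0.8, 4.0]
gripper_width: 53.1
grasp_force: 2.7
```

>>> drive_tool --pt "0 0 -0.15 0 0 0 0.24" --pt "0 0 -0.15 0 0 0 0.24" --pt "0 0 -0.3 0 0 0 0.24" --pt "0 0 -0.6 0 0 0 0.24" --pt "0 0 -0.6 0 0 0 0.24" --pt "0 0 -0.6 0 0 0 0.24" --pt "0 0 0 0 0 0 0.24"

```text
time: 12.05
eef_pos: [470.6, -424.9, 291.7]
ee_rot: [0.005, 0.696, 0.718, -0.001]
ft_force: [1.1, 0.2, 1.3]
gripper_width: 52.8
grasp_force: 0.0
```

>>> drive_tool --pt "0 -0.7 0 0 0 0 0.24" --pt "0 -0.7 0 0 0 0 0.24" --pt "0 -0.7 0 0 0 0 0.24" --pt "-0.7 0 0 0 0 0 0.24" --pt "-0.7 0 0 0 0 0 0.24" --pt "-0.7 0 0 0 0 0 0.24" --pt "-0.7 0 0 0 0 0 0.24" --pt "0 0 0 0 0 0 0.24"

```text
time: 12.72
eef_pos: [366.7, -570.2, 280.5]
ee_rot: [-0.001, 0.697, 0.717, -0.001]
ft_force: [-0.2, 1.8, -1.3]
gripper_width: 52.6
grasp_force: 0.0
```

Run:
```python
from h import *
st()
a=get_image("top");old=cv2.imread("pics/t.png")
for n,im in(("old",old),("new",a[:,:,::-1])):
    H,S,V=cv2.split(cv2.cvtColor(np.ascontiguousarray(im),cv2.COLOR_BGR2HSV))
    t=(H>80)&(H<98)&(S>110)&(V>50);r=((H<8)|(H>172))&(S>150)&(V>90)
    k=np.zeros_like(r);k[170:250,320:445]=r[170:250,320:445];P=np.argwhere(k)
    print(n,"teal",t[205:250,330:440].sum(),"red",len(P),P.min(0),P.max(0),P.mean(0),"flap px",im[215:235,405:425].mean((0,1)))
d=cv2.absdiff(a[:,:,::-1],old).max(2)>50;n,l,s,c=cv2.connectedComponentsWithStats(d.astype(np.uint8))
print([tuple(x) for x in s[1:] if x[4]>25])
```

```text
t 12.7167 box 147.65177574254915 -97.76541030084461 280.5445060169103 tooly in box 0.00217182286938431 1.0000290644183834 z [-0.  0. -1.] w 52.55786408018393 F [-0.21  1.78 -1.32]
old teal 535 red 598 [192 331] [204 433] [198.06 379.78] flap px [133.42 145.59 135.59]
new teal 0 red 600 [192 331] [204 433] [198.04 380.19] flap px [141.57 154.24 143.91]
[(np.int32(289), np.int32(179), np.int32(271), np.int32(229), np.int32(15752)), (np.int32(542), np.int32(195), np.int32(13), np.int32(9), np.int32(43)), (np.int32(529), np.int32(204), np.int32(10), np.int32(8), np.int32(34)), (np.int32(353), np.int32(214), np.int32(35), np.int32(27), np.int32(646)), (np.int32(500), np.int32(221), np.int32(11), np.int32(8), np.int32(31)), (np.int32(502), np.int32(229), np.int32(7), np.int32(12), np.int32(32)), (np.int32(402), np.int32(238), np.int32(68), np.int32(52), np.int32(622)), (np.int32(495), np.int32(338), np.int32(65), np.int32(37), np.int32(1615)), (np.int32(178), np.int32(346), np.int32(14), np.int32(5), np.int32(44)), (np.int32(194), np.int32(347), np.int32(35), np.int32(45), np.int32(641)), (np.int32(156), np.int32(348), np.int32(19), np.int32(11), np.int32(113)), (np.int32(251), np.int32(356), np.int32(36), np.int32(64), np.int32(1343)), (np.int32(111), np.int32(363), np.int32(33), np.int32(17), np.int32(244)), (np.int32(96), np.int32(381), np.int32(12), np.int32(39), np.int32(299)), (np.int32(81), np.int32(389), np.int32(12), np.int32(31), np.int32(289)), (np.int32(110), np.int32(402), np.int32(12), np.int32(18), np.int32(71)), (np.int32(233), np.int32(410), np.int32(12), np.int32(10), np.int32(39)), (np.int32(415), np.int32(417), np.int32(17), np.int32(3), np.int32(37))]
```

>>> drive_tool --pt "0 0 0 0 0 0 0.24" --pt "0 0 0 0 0 0 0.24" --pt "0 0 0 0 0 0 0.24" --pt "0 0 0 0 0 0 0.24"

```text
time: 13.1
eef_pos: [368.9, -565.1, 283.6]
ee_rot: [0.0, 0.696, 0.718, -0.0]
ft_force: [-0.2, -0.4, -0.8]
gripper_width: 53.0
grasp_force: 0.0
```

```bash
python3 -c "
from h import *
st();print(bot.finish_job())"
```

```text
t 13.1 box 142.62692621307167 -95.40934791990438 283.57189908876154 tooly in box -0.0025717572182488756 1.0000318371297108 z [ 0. -0. -1.] w 53.042178257849045 F [-0.18 -0.41 -0.77]
the job is handed in; nothing more can be done
None
```

I pushed the fuse pack through the held-open flap into the returns box and handed the job in at 13.1 s; the last top view shows no pack on the ledge and the bar back at its shut position, though I viewed 11 pictures, one over the limit of 10.

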